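Sleeve onto the vacuum manifold's thick port

ROBOT

A 6-joint arm with a two-finger parallel gripper is mounted at the origin on a cart in front of the work surface, level with it; the furniture and walls round the work are solid. World frame = base frame: x ahead of the robot, y to its left, z up, the work surface at z = 0. Lengths are in mm, angles in degrees, forces in N, time in s.
With the tool pointing down it reaches from about 350 to 925 mm from the base axis. Payload 6.4 kg.
Tool frame: the origin (TCP) lies on the centre line of the jaws, within the pads' length; the fingertips stand 14 mm ahead of it and the grasp point (between the pads) lies 5 mm behind it; z points along the fingers, x is the direction in which the jaws open and shut, and the axes are right-handed (so a half turn about z gives the same grasp; the last joint's range is limited). The gripper opens to 85 mm and grips with 20 to 120 N. Pads are 22 mm wide; open, the fingers measure 114 mm over their backs; the gripper's body (76 mm by 85 mm) begins 54 mm behind the grasp point. The pads swing forward as they close: fully open they stand 13 mm farther back than shut.
Start: joints at [55.17, 14.043, 89.255, -0, 76.702, -9.975], TCP at [273.208, 589.806, 245.29] pointing down, gripper open.
Joint ranges: [-179.41, 179.41], [-58.25, 129.5], [7.25, 145.43], [-54.29, 234.29], [11.92, 165.04], [-157.13, 157.13]. Speed limits (degrees/s): [147.25, 147.25, 180, 180, 180, 180].

INTERFACE

Orientations are given as a 3x3 rotation matrix whose columns are the frame's x, y, z axes.
In Python, from station import robot gives the robot as it stands. Calls block until the motion is done:
- robot.reach(position, orientation): joint-space move of the TCP to a pose.
- robot.move_linear(position, attitude=None, vel=150, until_force=None): straight line of the TCP; attitude=None keeps the orientation; vel is the mean speed in mm/s. With until_force (N) it stops when the force on the tool has changed by that much, and returns True; else False.
- robot.movej(angles): joint-space move.
- robot.set_gripper(opening, force=None): finger opening in mm; force is the grip in N (None keeps the last); returns when the fingers have stopped.
- robot.hold(seconds).
- robot.solve_ik(position, orientation): joint angles nearest the present ones, or None.
- robot.read_state(): the state.
- robot.capture(name): name is "scene" or "top" or "wrist"; returns a dict with "image" (480x640x3 uint8, red, green, blue), "mtx" (3x3 intrinsics, pixels), "distortion" ([k1, k2, p1, p2, k3] as OpenCV has them; the pictures are not rectified), "rvec" (rotation vector, rad) and "tvec" (3), from world to camera coordinates, as OpenCV has them. Camera axes: x right, y down, z forward; pixel columns grow to the right and rows downward; lengths in mm; the calibration is good to about 2 mm. A picture is of the moment at which its call begins. There is no depth.
A pose or a line that the arm cannot do raises robot.PlanningError and nothing moves.
- robot.hand_in(): hands the job in, once; it reports no verdict.
The state is a dict: "time": time; "joint_positions": joint angles; "joint_vel": joint speeds; "effort": joint torques, N m; "tool_pos": TCP position; "tcp_rot": TCP orientation; "wrist_force": force on the tool from outside, world axes, zero at the start; "wrist_torque": the same for the moment, N m; "finger_gap": finger opening in mm.
Only numpy, scipy, OpenCV 4.12 (cv2) and the standard library are available. Lean on these libraries where they do the work, as an engineer would, in place of code of your own. Each camera call takes 0.05 s, during which the arm holds its last target. There are 200 camera calls.

TASK

Get the vacuum manifold ready for a large filter funnel: pick up the wide steel sleeve and push it down over the thicker of the manifold's two upright ports until it is fully home on the shoulder, keeping hold of it until it is down, then let go. Leave the narrow sleeve standing where it is.

Things in the scene. Friction and masses are not known exactly. Their poses are not given: they have to be found in the camera images.
- wide_sleeve_mid (a point): centre (half-way up, on the axis) of the wide sleeve: a plain steel tube, open at both ends, 40 mm outside, 32 mm bore, 80 mm tall, about 80 to 170 g, standing upright and loose on the bench; its z axis is the tube's axis, either end may go down
- narrow_sleeve_mid (a point): centre (half-way up, on the axis) of the narrow sleeve: a similar loose steel tube, 26 mm outside, 18 mm bore, 80 mm tall, standing on the bench 12 cm or more from the wide one; too narrow for the thick port, to be left alone
- thick_port_seat (a point): centre of the thick port's shoulder (flat collar top, 46 mm wide), 62 mm above the bench; z up. From it a fixed upright spigot 24 mm thick rises 55 mm, its top 20 mm tapering to an 8 mm nose. The wide sleeve fits over it with 4 mm to spare all round and is home when its lower rim stands on the shoulder. The ports stand 120 mm apart on the manifold, in either order
- slim_port_seat (a point): centre of the slim port's shoulder: same collar, 62 mm above the bench, spigot 12 mm thick and 55 mm tall; not the one to use. Both ports stand on the fixed manifold: a square aluminium bar 36 mm wide, 260 mm long, lying roughly across the robot's view, top 50 mm above the bench, on two black feet, two stopcocks on its robot side
There are look-alikes about, which are no part of the job. Leave any blue, red or yellow look-alike of the part that bears wide_sleeve_mid alone.

How it is judged:
By the outcome, as a careful person would: the job done as asked, in the order asked, and still so for the second after the job is handed in, with the robot touching nothing.
It also fails if it takes over 40 s, if anything falls off the work surface, if the arm or the gripper's body presses on something with over 40 N, if the wrist force passes 120 N, or if a joint passes its speed limit or range.

## Working session

There is one attempt and no reset: what is moved stays moved. The work goes in short steps, each a Python script; the robot and the scene stay as the last script left them, time stands still between calls to the robot, and variables do not carry over. Pictures are saved under pics/ and viewed, about 8 in all and at most 12, crops included, and the job is handed in when it is done.

```bash
mkdir -p pics
cat > h.py <<'E'
from station import robot
import cv2, numpy as np
def snap(cam,fn=None):
    c=robot.capture(cam)
    if fn: cv2.imwrite('pics/'+fn,c['image'][:,:,::-1])
    return c
def ray(c,uv):
    K=np.array(c['mtx'],float);d=np.array(c['distortion'],float)
    p=cv2.undistortPoints(np.array([[uv]],float),K,d)[0,0]
    R=cv2.Rodrigues(np.array(c['rvec'],float))[0];t=np.array(c['tvec'],float).ravel()
    return -R.T@t, R.T@np.array([p[0],p[1],1])
def onplane(c,uv,z):
    o,d=ray(c,uv); return o+d*(z-o[2])/d[2]
def proj(c,P):
    return cv2.projectPoints(np.array(P,float).reshape(-1,1,3),np.array(c['rvec'],float),np.array(c['tvec'],float),np.array(c['mtx'],float),np.array(c['distortion'],float))[0].reshape(-1,2)
def down(a):
    a=np.radians(a);x=np.array([np.cos(a),np.sin(a),0]);z=np.array([0,0,-1.]);return np.column_stack([x,np.cross(z,x),z])
E
python3 - <<'E'
from h import *
for n in('scene','top'):
    c=snap(n,n+'1.png'); print(n,ray(c,(320,240)))
print(robot.read_state()['tcp_rot'])
E
```

```text
scene (array([-333.02219824, -512.76425242,  634.62118672]), array([ 0.73890726,  0.43433939, -0.51538145]))
top (array([369.17523881, -29.29900793, 952.92612176]), array([ 0.1230309 ,  0.02531375, -0.99232968]))
[[ 4.20290445e-01  9.07389080e-01 -9.99126714e-04]
 [ 9.07387935e-01 -4.20291534e-01 -1.47065122e-03]
 [-1.75437736e-03 -2.88494869e-04 -9.99998419e-01]]
```

View pics/scene1.png

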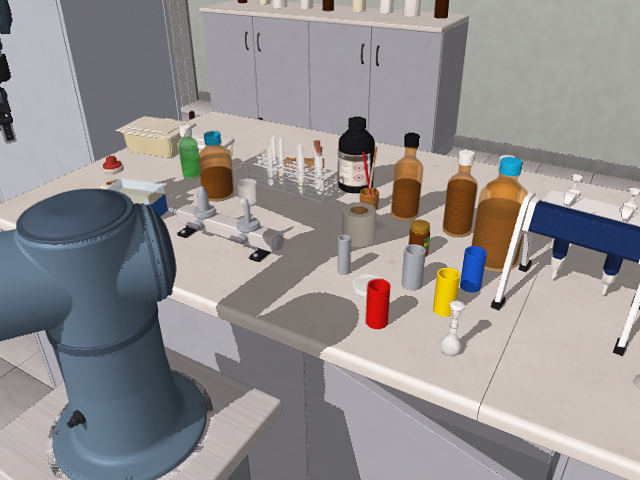

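View pics/top1.png

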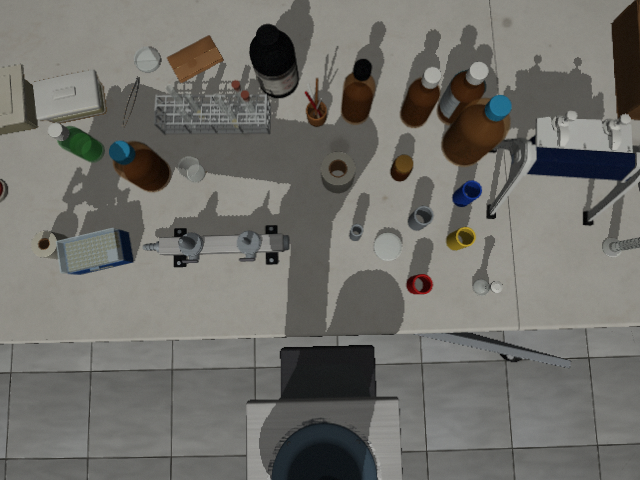

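The wide grey sleeve is at scene (413,267) and top (421,217). The narrow one is at top (356,232). The manifold ports are near top (188,243) and (247,241), and the left one looks thicker. I'll zoom in on both areas.

Run:
```python
from h import *
t=cv2.imread('pics/top1.png');s=cv2.imread('pics/scene1.png')
f=lambda i,x,y,w,h:cv2.resize(i[y:y+h,x:x+w],(400,300),interpolation=cv2.INTER_CUBIC)
m=np.vstack([np.hstack([f(t,140,200,160,120-30+30),f(t,370,140,160,120)]),np.hstack([f(s,160,170,140,105),f(s,370,210,120,90)])])
cv2.imwrite('pics/m.png',m)
c=snap('top')
for n,uv,z in [('wide rim',(423,212),80),('wide base',(418,226),0),('L',(188,243),62),('R',(247,241),62),('narrow',(356,230),80),('yellow',(463,234),80),('blue',(469,188),80),('vial',(402,163),50),('roll',(338,170),80)]: print(n,onplane(c,uv,z).round())
```

```text
wide rim [ 527. -215.   80.]
wide base [ 511. -219.    0.]
L [482. 264.  62.]
R [482. 142.  62.]
narrow [495. -79.  80.]
yellow [ 480. -292.   80.]
blue [ 574. -311.   80.]
vial [ 639. -184.   50.]
roll [620. -48.  80.]
```

View pics/m.png

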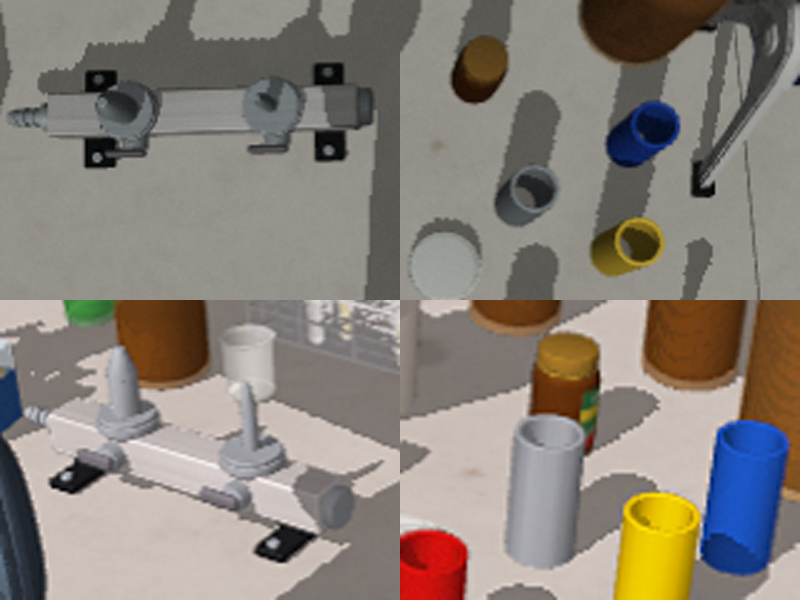

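The left port, y≈264, has the thick tapered spigot. I'll take wrist views over the port, then over the sleeve.

Run:
```python
from h import *
import pickle
def go(p,a):
    for k in (a,a+180,a-180):
        try: robot.reach(p,down(k)); return k
        except robot.PlanningError as e: print(k,e)
print(go([470,230,300],0)); c1=snap('wrist')
print(go([510,-205,300],0)); c2=snap('wrist')
pickle.dump((c1,c2),open('w.pkl','wb'))
for c,P in((c1,[[479,258,62],[479,258,117]]),(c2,[[519,-215,80],[519,-215,0]])): print(proj(c,P).round(), ray(c,(320,240)))
cv2.imwrite('pics/w.png',cv2.resize(np.hstack([c1['image'],c2['image']])[:,:,::-1],(800,300),interpolation=cv2.INTER_AREA))
print(robot.read_state()['time'],robot.read_state()['joint_positions'])
```

```text
0
0
[[325. 179.]
 [326. 188.]] (array([470.60780353, 313.43146073, 428.98946915]), array([ 0.0089253 , -0.31827598, -0.94799586]))
[[324. 219.]
 [323. 202.]] (array([ 511.07261881, -121.32528776,  429.13099094]), array([ 0.0092784 , -0.31819318, -0.94802027]))
3.3833 [-3.36108330e+01 -1.90709183e+00  1.00748805e+02  9.57370640e-03
  8.11590282e+01 -3.37097264e+01]
```

View pics/w.png

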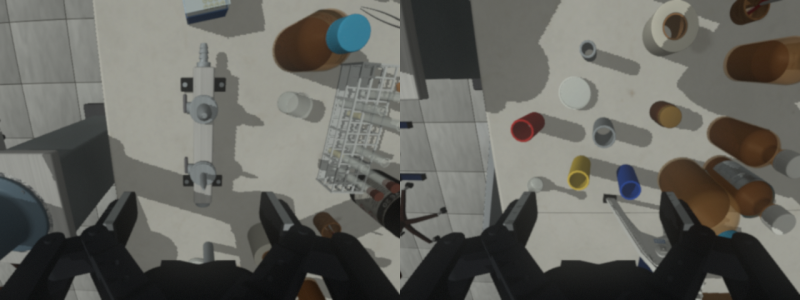

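The wrist views put the thick port near (325,173) and the wide sleeve near (325,208), both full-size pixels. They match the predictions. Next is an enlarged crop for exact centres.

Run:
```python
from h import *
import pickle
c1,c2=pickle.load(open('w.pkl','rb'))
f=lambda i,x,y:cv2.resize(i['image'][y:y+80,x:x+80,::-1],(400,400),interpolation=cv2.INTER_CUBIC)
cv2.imwrite('pics/w2.png',np.hstack([f(c1,285,135),f(c2,285,170)]))
```

```text
(no output)
```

View pics/w2.png

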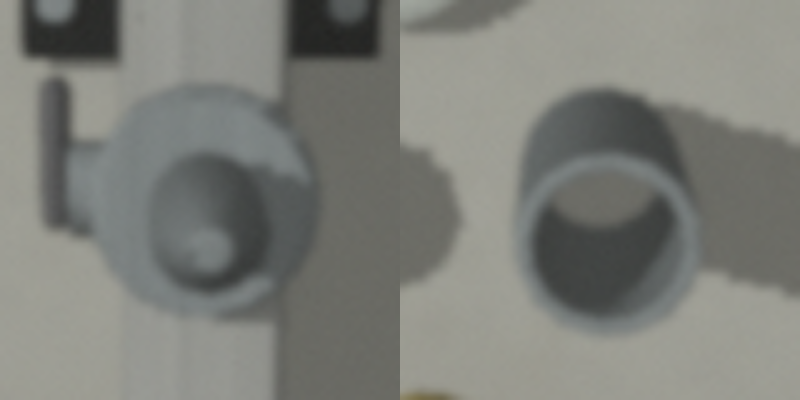

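Run:
```python
from h import *
import pickle
c1,c2=pickle.load(open('w.pkl','rb'))
print('nose',onplane(c1,(326.4,184.4),117))
for k,uv in dict(L=(303.6,174.5),R=(348.5,174.5),B=(325.5,198)).items(): print(k,onplane(c1,uv,62))
print('rim c',onplane(c2,(326.3,218.7),80), 'rim T,B',onplane(c2,(326.3,200.6),80),onplane(c2,(326.3,237),80))
c=snap('top'); print('top cam rim',onplane(c,(423.2,215.6),80),'port collar',onplane(c,(190.8,243),62))
```

```text
nose [479.05764504 261.71001595 117.        ]
L [456.40282021 263.00719886  62.        ]
R [503.74127034 263.15002058  62.        ]
B [479.73599613 237.91003739  62.        ]
rim c [ 520.94116483 -215.05006666   80.        ] rim T,B [ 520.73424917 -195.84594398   80.        ] [ 521.16033327 -235.13131468   80.        ]
top cam rim [ 520.00990085 -215.04886159   80.        ] port collar [481.8377242 258.0382813  62.       ]
```

Run:
```python
from h import *
robot.set_gripper(85)
robot.reach([521,-215,150],down(0))
robot.move_linear([521,-215,53],vel=80,until_force=8) and print('contact!')
robot.set_gripper(30,60)
s=robot.read_state();print(s['finger_gap'],s['tool_pos'],s['time'])
z0=s['tool_pos'][2]
robot.move_linear([521,-215,z0+180],vel=200)
a=robot.read_state();print(a['finger_gap'],a['wrist_force'])
robot.reach([479.6,261,z0+62+70],down(0))
c=snap('wrist')
b=z0+62+70-z0 # sleeve bottom height
print('pred sleeve bottom/top', proj(c,[[479.6,261,132],[479.6,261,212],[479.6,261,117],[479.6,261,62]]).round())
cv2.imwrite('pics/h.png',c['image'][:,:,::-1])
s=robot.read_state();print(s['finger_gap'],s['tool_pos'],s['time'],s['wrist_force'])
import pickle;pickle.dump(c,open('h.pkl','wb'))
```

```text
38.882415288281116 [ 521.15926122 -215.12445177   53.45128594] 6.1583
39.067322358784814 [ 1.9079294   0.50736548 -1.57762909]
pred sleeve bottom/top [[314. 274.]
 [313. 365.]
 [314. 264.]
 [315. 236.]]
38.98313206894083 [480.2458636  260.19958867 185.6179305 ] 9.0083 [ 0.01809723 -0.02641236 -1.30553373]
```

View pics/h.png

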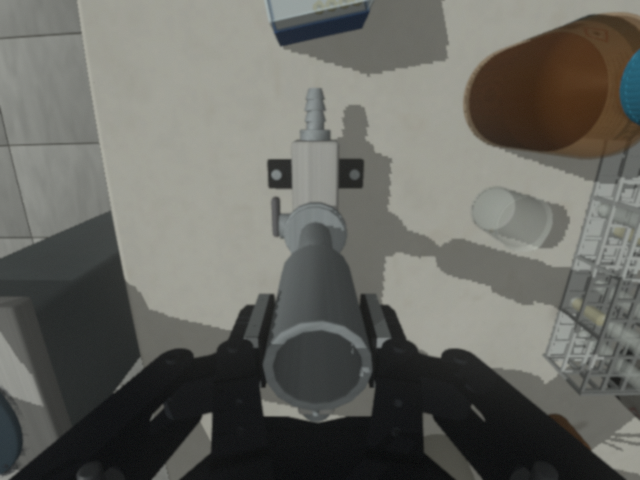

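The sleeve is held upright, with its rim centre at (318,365) against a predicted (313,365). It's in line with the collar at (316,232). I'll lower it with a force guard.

Run:
```python
from h import *
r=robot.move_linear([479.2,261.2,122],vel=60,until_force=12)
s=robot.read_state();print(r,s['tool_pos'],s['wrist_force'])
if not r:
    r=robot.move_linear([479.2,261.2,112],vel=15,until_force=12)
    s=robot.read_state();print(r,s['tool_pos'],s['wrist_force'],s['wrist_torque'],s['finger_gap'],s['time'])
c=snap('scene','s2.png'); i=c['image'][140:260,140:300,::-1]
w=snap('wrist')['image'][:,:,::-1]
cv2.imwrite('pics/p.png',np.hstack([cv2.resize(i,(400,300),interpolation=cv2.INTER_CUBIC),cv2.resize(w,(400,300))]))
```

```text
False [479.58718997 261.33622606 122.53276247] [ 0.22230654 -0.56760677 -1.6138094 ]
True [479.26966752 261.2577281  115.42884656] [-1.19782358 -0.81415864  4.26055916] [-0.11438683  0.10341137 -0.04244481] 39.012331640459436 10.725
```

View pics/p.png

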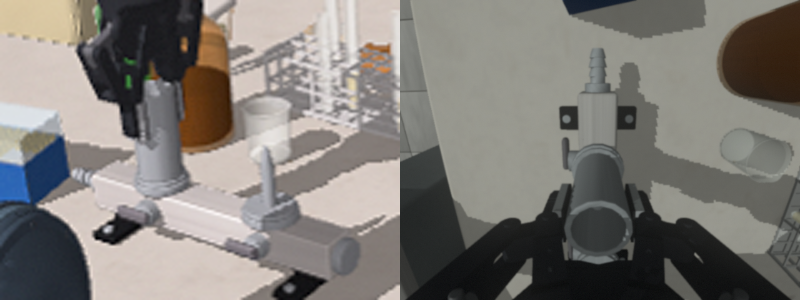

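The sleeve stopped at TCP z 115.43, and home was expected at 115.45. In the crop its rim sits on the collar near (162,187). Now I'll release, retreat straight up and check.

Run:
```python
from h import *
robot.set_gripper(60); robot.set_gripper(85)
p=robot.read_state()['tool_pos']
robot.move_linear([p[0],p[1],290],vel=120)
robot.hold(0.5)
c=snap('scene'); i=c['image'][140:260,140:300,::-1]
w=snap('wrist');s=robot.read_state()
print(s['time'],s['wrist_force'],s['finger_gap'],proj(w,[[479.5,261,142],[479.5,261,62]]).round(),proj(c,[[479.5,261,142],[479.5,261,62]]).round())
cv2.imwrite('pics/q.png',np.hstack([cv2.resize(i,(400,300),interpolation=cv2.INTER_CUBIC),cv2.resize(w['image'][:,:,::-1],(400,300))]))
```

```text
13.7583 [-0.55940266 -0.62409788 -0.25339179] 85.20096588842483 [[317. 228.]
 [318. 206.]] [[200. 175.]
 [204. 208.]]
```

View pics/q.png

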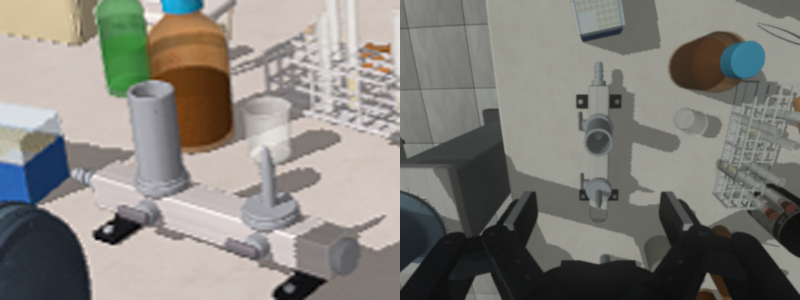

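The sleeve stands home. Its rim is at scene (201,176), against a predicted (200,175) for a seated sleeve.

```bash
python3 -c "
from station import robot
print(robot.hand_in())"
```

```text
the job is handed in; nothing more can be done
None
```

The wide steel sleeve is on the thick port (the left one, at about x 479.5, y 261), fully home on the shoulder, and the job is handed in. I held it until it was down, then let go and backed straight up, finishing at 13.8 s of the 40 s allowed.

- **Seating:** the sleeve stopped on contact at TCP height 115.43 mm; full home was expected at 115.45 mm. The force change at contact was about 6 N when read after the stop.
- **After release:** the rim appeared at scene pixel (201,176), against (200,175) predicted for a seated sleeve. The wrist view also showed it upright, with the open gripper well clear.
- **Other parts:** I did not go near the narrow sleeve or the coloured look-alikes. I took no final picture of them.
- **Disagreement:** the top camera put the port about 3 mm away from where the wrist camera did (y 258 against about 261). I used the wrist value, and the sleeve went down without touching the spigot.

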